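# Press the lens onto a rear lamp and ease the sprung lever back

## Task

Slide the rear lamp along the channel of the hand press right up to the end stop under the ram, then pull the press lever down until the red lens sits fully home on its base. Ease the sprung lever slowly all the way back up, never letting it snap back. Leave the lamp pressed together against the stop, do not press on the lens with the gripper, and do not disturb the other things on the table.

Things in the scene. Friction and masses are not known exactly. Their poses are not given: they have to be found in the camera images.
- press: Green C-shaped hand press, fixed, 236 mm tall, lever to its -y. Origin: on the ram's axis at table level; x from its mouth (robot side) to the column, z up. Frame of all numbers of the press, in mm: bed slab x -195 to 125, 100 wide, top z 12; column x 67 to 117; head x -25 to 117, 44 wide, z 170 to 236, ram guide under it to z 150.
- stop (a point): Middle of the foot of the end stop's face, at x = 35, z = 12 mm of the press frame; the stop is 18 mm high. The open-topped channel leads to it along x: 76 mm wide between two rails 8 mm high that run from x = -190 to 25 mm.
- lamp: Loose rear lamp in the channel, 0.2 to 0.4 kg; black base 110 x 72 x 22 mm. Origin: base underside below the lens centre; base from x = -75 (rear edge, to the robot) to +35 mm (front edge), y +-36. Starts 50 to 95 mm short of the stop, its x along the press's x. At the stop its origin coincides in x and y with the press's, the lens under the ram.
- lens (a joint): How far the red lens is pushed into the lamp base, m: 0 = standing 8 mm proud, 0.008 = fully home, its steel rim flush on the base. Starts between 0 and 0.0015, needs about 25 N to move, stays where it is left.
- lens_top (a point): Centre of the flat top of the red lens (50 mm across, orange dot on top, white band; steel rim at its foot 56 mm across, 3 mm thick). 54 mm above the lamp's underside when proud, 46 mm when home.
- lever (a joint): Lever angle, rad: 0 = up at rest, grows as pulled down, limit 1.05. A return spring throws it back up whenever it is let go. Ram travel 33 mm per rad; with the lamp at the stop the ram meets the lens at about 0.5 to 0.6, lens home at about 0.8. Downward force at the grip: 1.5 N at the top, 9 N at 0.8, some 4 N more while the lens moves.
- lever_grip (a point): Middle of the red grip bar at the lever's end, 22 mm diameter, 92 mm long along the press's x (x -58 to 34 mm there). Moves on an arc of 220 mm about point lever_pivot: in the press frame, in mm, x = -15, y = -220 cos(0.611 - lever), z = 200 + 220 sin(0.611 - lever). Can be pressed or pinched from above.
- lever_pivot (a point): Point on the lever's pivot axis, which is parallel to the press's x: x = -15, y = 0, z = 200 mm of the press frame. With the lever up (0) its arm rises towards -y at 35 degrees above level.
- ram_face (a point): Centre of the lower face of the ram's black pad, 36 mm across; 84 mm above the table with the lever up.
- headlamp: Bystander: silvery round headlamp 128 mm across, 44 mm high, lying face up. Origin: centre of its underside.
- carton: Bystander: small yellow box 70 x 55 x 60 mm. Origin: centre of its underside.
- screwdriver: Bystander: screwdriver with an orange handle lying on the table, 200 mm long along its x axis.
There are look-alikes about, which are no part of the job. Of the things shaped like the lamp, the black one is meant.

How it is judged:
By the outcome, as a careful person would: the job done as asked, in the order asked, and still so for the second after the job is handed in, with the robot touching nothing.
It also fails if it takes over 58 s, if anything falls off the work surface, if the arm or the gripper's body presses on something with over 40 N, if the wrist force passes 120 N, or if a joint passes its speed limit or range.

## Robot

A 7-joint arm with a two-finger parallel gripper is mounted at the origin on the work surface. World frame = base frame: x ahead of the robot, y to its left, z up, the work surface at z = 0. Lengths are in m, angles in rad, forces in N, time in s.
With the tool pointing down it reaches from about 0.35 to 0.9 m from the base axis. Payload 7.2 kg.
Tool frame: the origin (TCP) lies midway between the tips of the shut fingers; the grasp point (between the pads) lies 19 mm behind it; y points along the fingers, z is the direction in which the jaws open and shut, and the axes are right-handed (so a half turn about y gives the same grasp; the last joint's range is limited). The gripper opens to 85 mm and grips with 20 to 120 N. Pads are 22 mm wide; open, the fingers measure 114 mm over their backs; the gripper's body (76 mm by 85 mm) begins 54 mm behind the grasp point. The pads swing forward as they close: fully open they stand 13 mm farther back than shut.
Start: joints at [-1.19, 0.411, -0.013, 1.596, 0.006, 1.134, -0.082], TCP at [0.271, 0.563, 0.231] pointing down, gripper open.
Joint ranges: [-2.95, 2.95], [-0.29, 1.99], [-1.47, 1.44], [0.14, 2.54], [-1.03, 4.17], [0.13, 1.85], [-2.86, 2.86]. Speed limits (rad/s): [2.39, 2.39, 3.01, 3.01, 3.14, 3.14, 3.14].

## Interface

Orientations are given as [roll, pitch, yaw] about the fixed x, y, z axes, in that order (R = Rz(yaw) Ry(pitch) Rx(roll)).
In Python, from rig import readout, eyes, workorder gives the robot as it stands.
- The arm moves only by the tool drive_tool, never from a script. Its argument "moves" is a list that holds one entry, the list of rows, each a list of 7 numbers: the turn, a rotation vector about the tool's x, y, z normalised to -1 to 1, where 1 is 4 degrees, then the shift along the tool's x, y, z normalised to -1 to 1, where 1 is 0.04 m, then the opening, from -1 (shut) to 1 (fully open), so that 0 is half open. In form: [[[wx, wy, wz, dx, dy, dz, jaw], ...]]. A call has exactly 10 rows; each row shifts and turns the commanded pose from where the row before left it, along the tool's axes as they then stand; what a row does not reach is not made up. A row lasts 1/12 s, in which the tool goes at most 41.7 mm and 7.16 degrees, less where a joint would pass 70% of its speed; a pose out of reach is approached as far as the arm can. A call with a number of a shift or a turn outside -1 to 1 is refused whole. A call with a gripper value outside its range is refused whole. The fingers move at their own pace and stop on an object; "squeeze" is the grip in N (left out, the last holds). Time passes only in rows, so rows that do not move let the fingers close, or fill a call up. It gives the time, the measured TCP pose, the force and the opening at its end, in the units of the state.
- readout.state(): the state, without advancing time (a new reading comes with each control period).
- eyes.get_image(name): name is "side" or "top"; returns a dict with "image" (420x560x3 uint8, red, green, blue), "fov_y" (degrees; the focal length in pixels is half the picture's height over the tangent of half this angle, whatever the lens; pixels are square), "cx", "cy" (the principal point, pixels), "R" (3x3) and "t" (3): a world point X has camera coordinates R X + t. Camera axes: x right, y down, z forward; pixel columns grow to the right and rows downward; lengths in m; the calibration is good to about 2 mm. A picture is of the moment at which its call begins. There is no depth.
- workorder.hand_in(): hands the job in, once; it reports no verdict.
The state is a dict: "time": time; "joint_positions": joint angles; "qd": joint speeds; "tau": joint torques, N m; "tool_pos": TCP position; "tcp_rot": TCP orientation; "contact_force": force on the tool from outside, world axes, zero at the start; "wrist_torque": the same for the moment, N m; "opening": opening from 0.0 (shut) to 1.0 (fully open).
Only numpy, scipy, OpenCV 4.12 (cv2) and the standard library are available. Lean on these libraries where they do the work, as an engineer would, in place of code of your own. Each camera call takes 0.05 s, during which the arm holds its last target.

## Working session

There is one attempt and no reset: what is moved stays moved. The work goes in short steps, Python scripts to look and compute and a tool call to move; the robot and the scene stay as the last step left them, time stands still between calls to the robot, and variables do not carry over. Pictures are saved under pics/ and viewed, and the job is handed in when it is done.

Besides the shell and the picture viewer there is one more tool, called after ">>>" as a command line: name --argument value ..., lists and objects as JSON in quotes. drive_tool: Moves the arm, as the interface text tells. Scaled input: -1 to 1 covers 0.04 m each way for a shift and 4 degrees each way for a turn. Its arguments: {"type":"object","properties":{"moves":{"type":"array"},"squeeze":{"type":"number"}},"required":["moves"]}

```bash
mkdir -p pics; ls
python3 - <<'E'
from rig import readout, eyes
import cv2,json
print(readout.state())
for n in("side","top"):
    d=eyes.get_image(n); cv2.imwrite(f"pics/{n}0.png",d["image"][:,:,::-1])
    print(n,d["fov_y"],d["cx"],d["cy"],d["R"],d["t"])
E
```

```text
pics
{'time': 0.0, 'joint_positions': array([-1.19016228,  0.4118761 , -0.01275509,  1.59701564,  0.00557436,
        1.13429018, -0.08220083]), 'qd': array([ 0.00035394,  0.00034093,  0.00046134, -0.00118729, -0.00155183,
        0.00035702,  0.0001371 ]), 'tau': array([ 1.15589195e-03, -6.00640941e+01,  6.82350285e-01, -2.99415708e+01,
        1.37076972e-02,  1.07737447e-02,  7.88825730e-06]), 'tool_pos': array([0.27099568, 0.56266265, 0.23047928]), 'tcp_rot': array([-1.57234917e+00, -6.96204413e-05, -4.48781702e-01]), 'contact_force': array([ 0.56193059,  1.08826101, -0.75641497]), 'wrist_torque': array([-0.00693172, -0.00819817, -0.00882639]), 'opening': 0.9995690154506071}
side 53.85770481559891 279.0900090861118 215.0570334001889 [[ 0.93097637 -0.36504479 -0.00502971]
 [-0.270757   -0.68114083 -0.68024835]
 [ 0.24489517  0.63465697 -0.73296445]] [-0.45812692  0.28993095  1.31417192]
top 50.16349051223312 279.018192496473 210.32168798524248 [[ 0.02503624 -0.99962993  0.01063924]
 [-0.98563938 -0.02646088 -0.16677779]
 [ 0.16699759 -0.00631097 -0.98593711]] [-0.03825609  0.53511743  1.30084311]
```

View pics/side0.png

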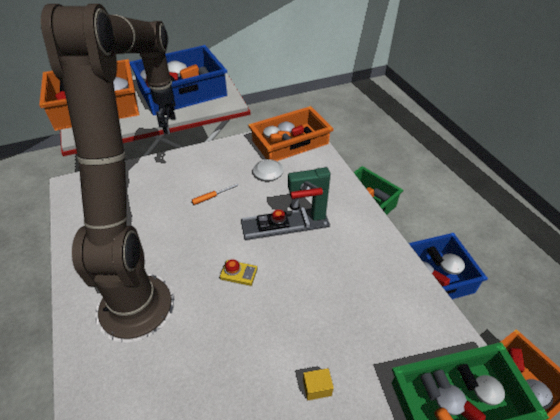

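View pics/top0.png

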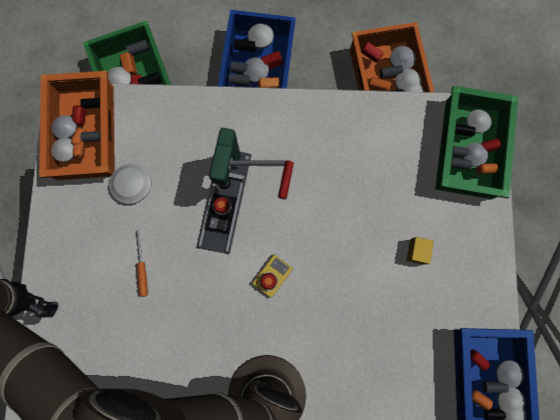

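The side view shows the press near (300,205) with the black lamp in its channel (lens near 279,215). The top view has the lens near (221,205), the grip bar at (286,180), and a yellow look-alike at (272,276). I'll zoom in.

Run:
```python
import cv2
a=cv2.imread("pics/side0.png")[150:250,225:345]; cv2.imwrite("pics/side0z.png",cv2.resize(a,None,fx=6,fy=6,interpolation=cv2.INTER_CUBIC)[:600])
a=cv2.imread("pics/top0.png")[120:260,180:310]; cv2.imwrite("pics/top0z.png",cv2.resize(a,None,fx=4.2,fy=4.2,interpolation=cv2.INTER_CUBIC))
```

```text
(no output)
```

View pics/side0z.png

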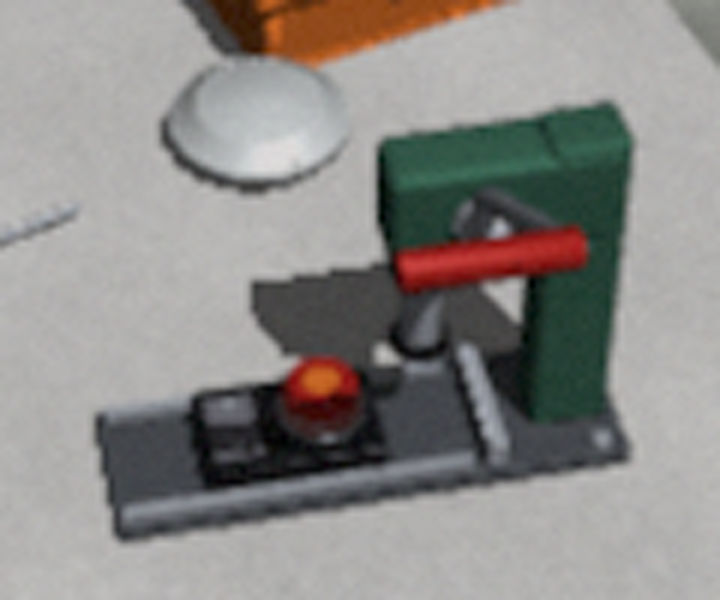

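View pics/top0z.png

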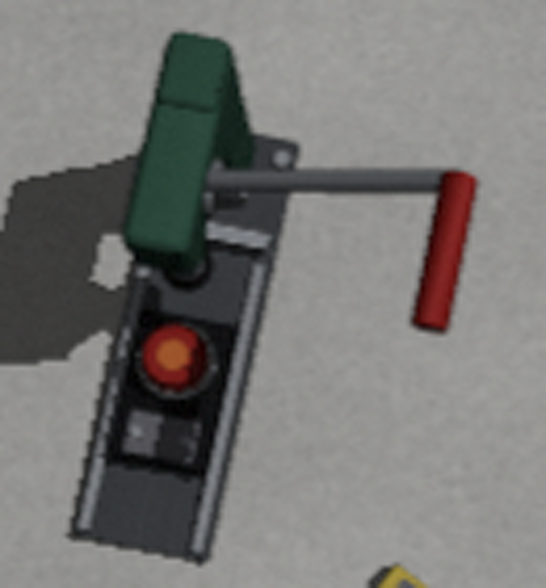

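Zoomed in, the top view has the bed's near corners at zoom (75,537) and (207,560), and the side view at zoom (120,535) and (98,415). The grip bar and the orange dot are clear in both views. Next I triangulate.

```bash
cat > h.py <<'E'
import numpy as np, cv2
from rig import readout, eyes
def grab(tag):
    out={}
    for n in("side","top"):
        d=eyes.get_image(n); cv2.imwrite(f"pics/{n}_{tag}.png",d["image"][:,:,::-1]); out[n]=d
    return out
def ray(d,p):
    f=d["image"].shape[0]/2/np.tan(np.radians(d["fov_y"]/2))
    v=np.array([(p[0]-d["cx"])/f,(p[1]-d["cy"])/f,1.]); R=np.array(d["R"]);t=np.array(d["t"])
    v=R.T@v; return -R.T@t, v/np.linalg.norm(v)
def plane(d,p,z):
    o,v=ray(d,p); return o+v*(z-o[2])/v[2]
def tri(r1,r2):
    A=np.zeros((3,3));b=np.zeros(3)
    for o,v in(r1,r2):
        P=np.eye(3)-np.outer(v,v);A+=P;b+=P@o
    X=np.linalg.solve(A,b); return X,[np.linalg.norm((np.eye(3)-np.outer(v,v))@(X-o))*1e3 for o,v in(r1,r2)]
def proj(d,X):
    f=d["image"].shape[0]/2/np.tan(np.radians(d["fov_y"]/2)); c=np.array(d["R"])@X+d["t"]
    return c[:2]/c[2]*f+[d["cx"],d["cy"]]
def blobs(img,lo,hi,roi,amin=4,k=4):
    x0,y0,x1,y1=roi
    hsv=cv2.cvtColor(cv2.resize(img[y0:y1,x0:x1],None,fx=k,fy=k,interpolation=cv2.INTER_CUBIC),cv2.COLOR_RGB2HSV)
    m=cv2.inRange(hsv,lo,hi)
    if lo[0]==0 and hi[0]<10: m|=cv2.inRange(hsv,(172,lo[1],lo[2]),(180,255,255))
    cs,_=cv2.findContours(m,cv2.RETR_EXTERNAL,cv2.CHAIN_APPROX_NONE)
    return [((c.reshape(-1,2)+.5)/k-.5+[x0,y0]) for c in cs if cv2.contourArea(c)/k/k>amin]
E
python3 - <<'E'
from h import *
D=grab("1")
roi={"side":(235,160,335,245),"top":(190,125,305,255)}
for n in D:
    for nm,lo,hi in(("red",(0,130,60),(7,255,255)),("orange",(9,150,120),(20,255,255))):
        for c in blobs(D[n]["image"],lo,hi,roi[n]):
            r=cv2.minAreaRect(c.astype(np.float32)); print(n,nm,np.round(r[0],1),np.round(r[1],1),round(r[2]))
            if max(r[1])/min(r[1])>2.5:
                b=cv2.boxPoints(r); L=[(i,np.linalg.norm(b[i]-b[(i+1)%4])) for i in range(4)]
                i=min(L,key=lambda q:q[1])[0]
                print("  ends",(b[i]+b[(i+1)%4])/2,(b[(i+2)%4]+b[(i+3)%4])/2)
T=lambda p:np.array(p)/4.2+[180,120]-.4
S=lambda p:np.array(p)/6+[225,150]-.4
for p in((75,537),(207,560)): print("top bedcorner",plane(D["top"],T(p),.012).round(4))
for p in((120,535),(98,415),(628,460)): print("side bedcorner",plane(D["side"],S(p),.012 if p[0]<110 else .0).round(4))
E
```

```text
side red [278.2 218.8] [2.2 7.2] 90
  ends [281.875 218.75 ] [274.625 218.75 ]
side red [278.1 213. ] [ 8.  12.6] 85
side red [306.4 192.6] [ 7.7 32.1] 82
  ends [322.33365 190.28735] [290.55832 194.98145]
side orange [278.  212.9] [4.8 5.1] 45
top red [219.8 203.8] [12.3 14.3] 11
top red [285.7 179. ] [ 8.  37.4] 12
  ends [289.65906 160.68643] [281.75256 197.25394]
top orange [220.6 204. ] [6.5 6.5] 45
top bedcorner [0.421  0.2193 0.012 ]
top bedcorner [0.4069 0.1236 0.012 ]
side bedcorner [0.4109 0.1359 0.    ]
side bedcorner [0.4261 0.2239 0.012 ]
side bedcorner [0.723  0.0769 0.    ]
```

```bash
python3 - <<'E'
from h import *
D={n:eyes.get_image(n) for n in("side","top")}
s=lambda a,b:tri(ray(D["side"],a),ray(D["top"],b))
e1,r1=s((322.3,190.3),(289.7,160.7)); e2,r2=s((290.6,195.),(281.75,197.25)); dot,r3=s((278,212.9),(220.6,204)); m,r4=s((306.4,192.6),(285.7,179))
for q in((e1,r1),(e2,r2),(dot,r3),(m,r4)): print(q[0].round(4),np.round(q[1],1))
v=e1-e2; print(np.linalg.norm(v),np.degrees(np.arctan2(v[1],v[0])))
# lens at plane
z=.012+.0535
print(plane(D["top"],(220.6,204),z),plane(D["side"],(278,212.9),z))
E
python3 - <<'E'
import cv2
a=cv2.imread("pics/top_1.png")[125:260,190:265]; cv2.imwrite("pics/tz.png",cv2.resize(a,None,fx=4.4,fy=4.4,interpolation=cv2.INTER_LANCZOS4))
E
```

```text
[ 0.609  -0.0452  0.3336] [0.8 0.8]
[ 0.5185 -0.0281  0.3323] [0.3 0.3]
[0.546 0.148 0.072] [0.3 0.3]
[ 0.5633 -0.0366  0.3331] [0.3 0.3]
0.09210510255605867 -10.709744534409115
[0.54679732 0.14891639 0.0655    ] [0.54847002 0.15369604 0.0655    ]
```

View pics/tz.png

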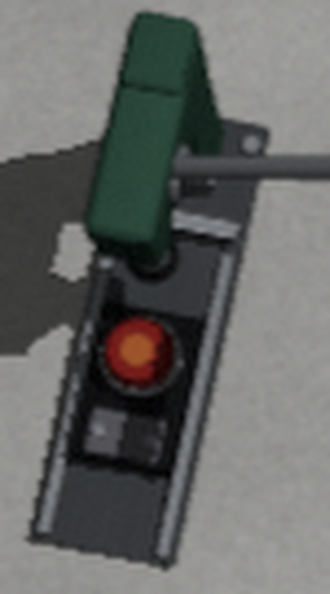

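The bar triangulates to 92 mm long at z 333 (326 expected) and the dot to z 72 (65.5 expected). Both are about 6.5 mm high, so that is a shared bias. The press yaw is about -10.7°, its origin near (0.609,0.138), and the lamp about 63 mm short of the stop. I'll move above the channel's mouth.

>>> drive_tool --moves '[[[0, -0.94, 0, 0, 0, 0, -0.5], [0, -0.94, 0, 0, 0, 0, -0.5], [0, -0.94, 0, 0, 0, 0, -0.5], [0, -0.94, 0, 0, 0, 0, -0.5], [0, 0, 0, 0.55, 0, -0.85, -0.5], [0, 0, 0, 0.55, 0, -0.85, -0.5], [0, 0, 0, 0.55, 0, -0.85, -0.5], [0, 0, 0, 0.55, 0, -0.85, -0.5], [0, 0, 0, 0.55, 0, -0.85, -0.5], [0, 0, 0, 0.55, 0, -0.85, -0.5]]]' --squeeze 20

```text
time: 1.13
tool_pos: [0.3635, 0.3363, 0.2314]
tcp_rot: [-1.57, -0.0, -0.186]
contact_force: [1.1, 0.7, -0.0]
opening: 0.253
```

>>> drive_tool --moves '[[[0, 0, 0, 0.43, 0.42, -0.625, -0.5], [0, 0, 0, 0.43, 0.42, -0.625, -0.5], [0, 0, 0, 0.43, 0.42, -0.625, -0.5], [0, 0, 0, 0.43, 0.42, -0.625, -0.5], [0, 0, 0, 0.43, 0.42, -0.625, -0.5], [0, 0, 0, 0.43, 0.42, -0.625, -0.5], [0, 0, 0, 0, 0, 0, -0.5], [0, 0, 0, 0, 0, 0, -0.5], [0, 0, 0, 0, 0, 0, -0.5], [0, 0, 0, 0, 0, 0, -0.5]]]'

```text
time: 1.97
tool_pos: [0.4368, 0.173, 0.131]
tcp_rot: [-1.57, -0.001, -0.185]
contact_force: [0.8, 0.7, -0.6]
opening: 0.248
```

Run:
```python
from h import *
s=readout.state(); print(s["time"],s["tool_pos"],s["tcp_rot"],s["contact_force"],s["opening"])
D=grab("2")
for n in D: print(n,proj(D[n],s["tool_pos"]),proj(D[n],s["tool_pos"]+[0,0,.02]))
p=proj(D["side"],s["tool_pos"]).astype(int)
a=D["side"]["image"][130:255,200:340,::-1]; b=D["top"]["image"][130:270,185:305,::-1]
cv2.imwrite("pics/s2z.png",cv2.resize(a,None,fx=4.5,fy=4.5,interpolation=cv2.INTER_CUBIC)); cv2.imwrite("pics/t2z.png",cv2.resize(b,None,fx=4,fy=4,interpolation=cv2.INTER_CUBIC))
```

```text
1.9667 [0.43675767 0.17296702 0.1310012 ] [-1.56977528e+00 -5.34312142e-04 -1.84717115e-01] [ 0.82105385  0.6512554  -0.5807436 ] 0.24833510031674916
side [245.86557777 204.90016315] [245.49336016 200.83503375]
top [207.27877373 238.53927396] [206.20087878 237.77104925]
```

View pics/s2z.png

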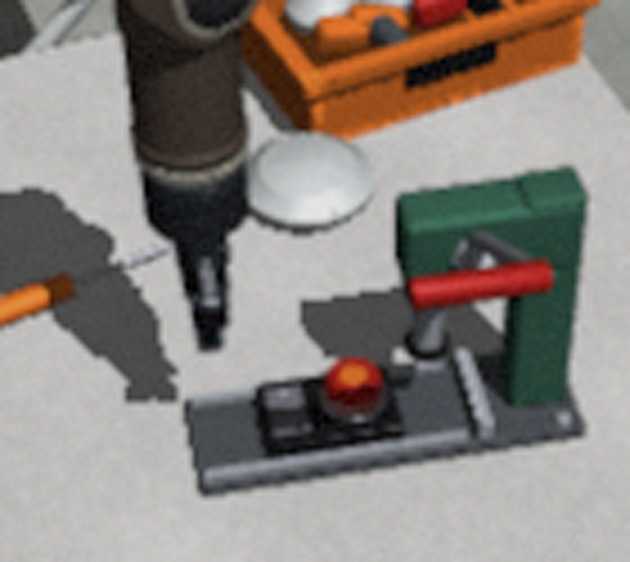

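View pics/t2z.png

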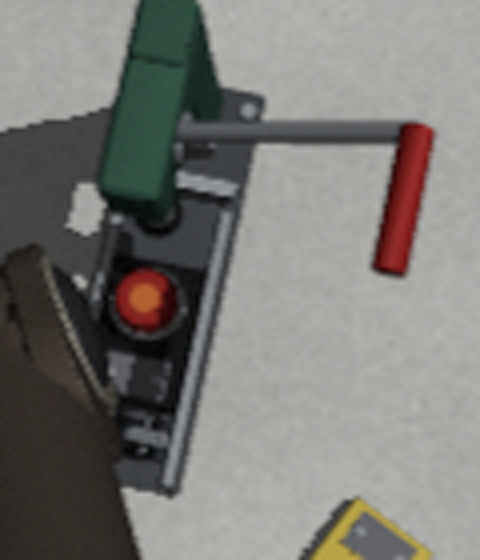

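The side view has the fingertip at zoom (210,348) and TCP predicted at (206,337), so they agree. In the top view the arm covers the gripper's left part and something gripper-like shows at zoom (145,430), while TCP is predicted at (89,434). I'll lower the tool a little beside the lamp's rear and look closer.

Run:
```python
from h import *
a=cv2.imread("pics/top_2.png")[190:270,170:250]
cv2.imwrite("pics/t2zz.png",cv2.resize(a,None,fx=7,fy=7,interpolation=cv2.INTER_CUBIC))
```

```text
(no output)
```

View pics/t2zz.png

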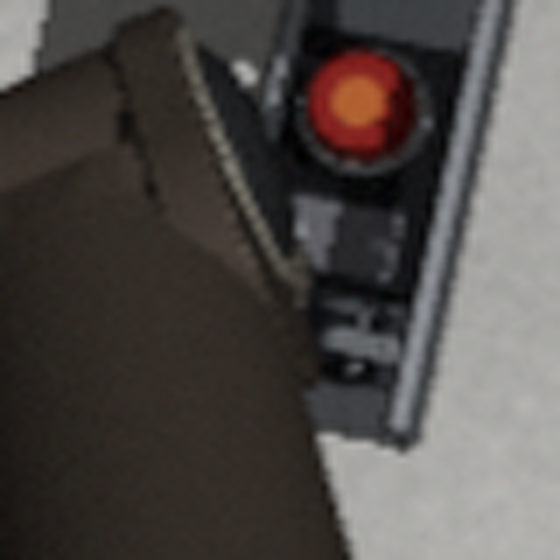

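The visible part is the right finger's wide knuckle, which fits the pose. TCP is at press (-175,+2) mm, so I descend to z≈0.02 behind the lamp and approach.

>>> drive_tool --moves '[[[0, 0, 0, 0, 0.7, 0, -0.5], [0, 0, 0, 0, 0.7, 0, -0.5], [0, 0, 0, 0, 0.7, 0, -0.5], [0, 0, 0, 0, 0.65, 0, -0.5], [0, 0, 0, 0, 0, 0, -0.5], [0, 0, 0, 0.1, 0, 0, -0.5], [0, 0, 0, 0.1, 0, 0, -0.5], [0, 0, 0, 0.1, 0, 0, -0.5], [0, 0, 0, 0.1, 0, 0, -0.5], [0, 0, 0, 0, 0, 0, -0.5]]]'

```text
time: 2.9
tool_pos: [0.4545, 0.1689, 0.0219]
tcp_rot: [-1.569, -0.003, -0.187]
contact_force: [0.3, 0.1, 0.2]
opening: 0.252
```

```bash
cat > look.py <<'E'
import sys
from h import *
tag=sys.argv[1]
s=readout.state(); print(round(s["time"],2),s["tool_pos"].round(4),s["tcp_rot"].round(3),s["contact_force"].round(1),round(s["opening"],3))
yaw=-.187;o=np.array([.6086,.1383]);c,sn=np.cos(yaw),np.sin(yaw);d=s["tool_pos"][:2]-o
print("press frame",np.round([c*d[0]+sn*d[1],-sn*d[0]+c*d[1]],4))
D=grab(tag)
a=D["side"]["image"][135:255,225:345,::-1]; b=D["top"]["image"][125:260,180:315,::-1]
z=lambda i,h:cv2.resize(i,(int(i.shape[1]*h/i.shape[0]),h),interpolation=cv2.INTER_CUBIC)
cv2.imwrite(f"pics/z_{tag}.png",np.hstack([z(a,400),z(b,400)]))
E
python3 look.py 3
```

```text
2.9 [0.4545 0.1689 0.0219] [-1.569 -0.003 -0.187] [0.3 0.1 0.2] 0.252
press frame [-0.1571  0.0014]
```

View pics/z_3.png

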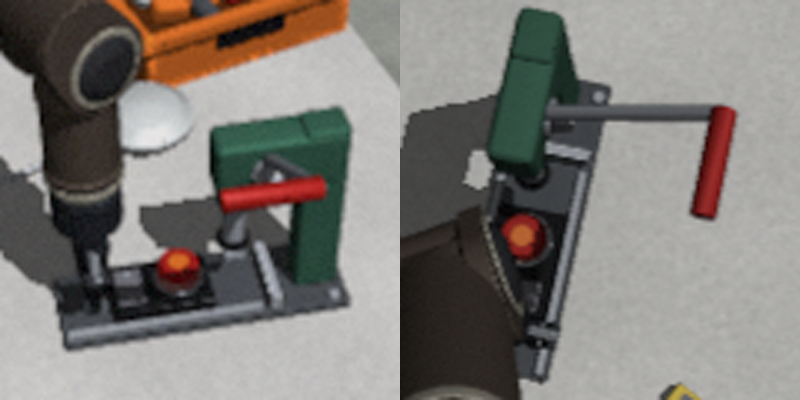

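The fingers stand in the channel just behind the lamp's rear edge (side zoom ~(95,295)). Pushing.

>>> drive_tool --moves '[[[0, 0, 0, 0.15, 0, 0, -0.5], [0, 0, 0, 0.15, 0, 0, -0.5], [0, 0, 0, 0.15, 0, 0, -0.5], [0, 0, 0, 0.15, 0, 0, -0.5], [0, 0, 0, 0.15, 0, 0, -0.5], [0, 0, 0, 0.15, 0, 0, -0.5], [0, 0, 0, 0.15, 0, 0, -0.5], [0, 0, 0, 0.15, 0, 0, -0.5], [0, 0, 0, 0.1, 0, 0, -0.5], [0, 0, 0, 0, 0, 0, -0.5]]]'

```text
time: 3.83
tool_pos: [0.5051, 0.1586, 0.0205]
tcp_rot: [-1.571, -0.002, -0.187]
contact_force: [0.4, 0.1, 0.4]
opening: 0.246
```

```bash
python3 look.py 4
```

```text
3.83 [0.5051 0.1586 0.0205] [-1.571 -0.002 -0.187] [0.4 0.1 0.4] 0.246
press frame [-0.1055  0.0007]
```

View pics/z_4.png

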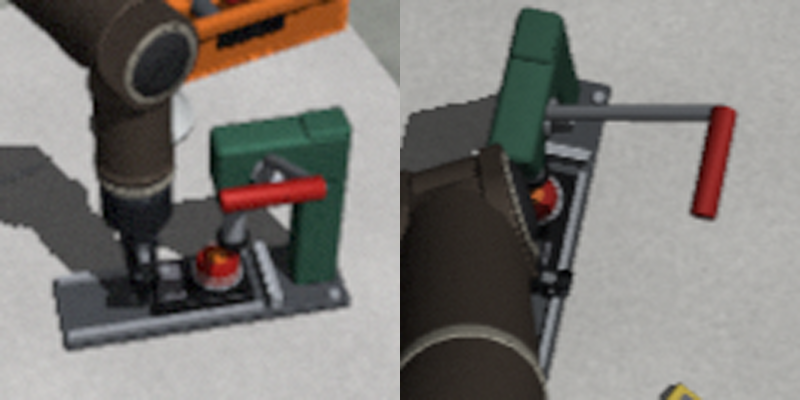

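The lamp moved with the fingers, leaving about 15–20 mm. I'll go slower now.

>>> drive_tool --moves '[[[0, 0, 0, 0.035, 0, 0, -0.5], [0, 0, 0, 0.035, 0, 0, -0.5], [0, 0, 0, 0.035, 0, 0, -0.5], [0, 0, 0, 0.035, 0, 0, -0.5], [0, 0, 0, 0.035, 0, 0, -0.5], [0, 0, 0, 0.035, 0, 0, -0.5], [0, 0, 0, 0.035, 0, 0, -0.5], [0, 0, 0, 0.035, 0, 0, -0.5], [0, 0, 0, 0, 0, 0, -0.5], [0, 0, 0, 0, 0, 0, -0.5]]]'

```text
time: 4.77
tool_pos: [0.515, 0.1568, 0.0205]
tcp_rot: [-1.571, -0.001, -0.187]
contact_force: [0.8, 0.1, -0.3]
opening: 0.246
```

```bash
python3 look.py 5
```

```text
4.77 [0.515  0.1568 0.0205] [-1.571e+00 -1.000e-03 -1.870e-01] [ 0.8  0.1 -0.3] 0.246
press frame [-0.0954  0.0008]
```

View pics/z_5.png

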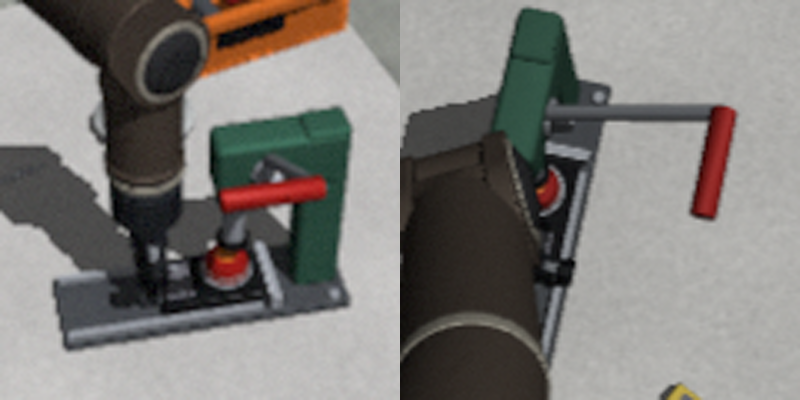

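The front edge is nearing the stop. I'll creep on and watch the force.

>>> drive_tool --moves '[[[0, 0, 0, 0.02, 0, 0, -0.5], [0, 0, 0, 0.02, 0, 0, -0.5], [0, 0, 0, 0.02, 0, 0, -0.5], [0, 0, 0, 0.02, 0, 0, -0.5], [0, 0, 0, 0.02, 0, 0, -0.5], [0, 0, 0, 0.02, 0, 0, -0.5], [0, 0, 0, 0.02, 0, 0, -0.5], [0, 0, 0, 0.02, 0, 0, -0.5], [0, 0, 0, 0.02, 0, 0, -0.5], [0, 0, 0, 0, 0, 0, -0.5]]]'

```text
time: 5.7
tool_pos: [0.5219, 0.1557, 0.0205]
tcp_rot: [-1.571, -0.0, -0.186]
contact_force: [-2.4, 1.5, 2.5]
opening: 0.249
```

>>> drive_tool --moves '[[[0, 0, 0, 0.01, 0, 0, -0.5], [0, 0, 0, 0.01, 0, 0, -0.5], [0, 0, 0, 0.01, 0, 0, -0.5], [0, 0, 0, 0, 0, 0, -0.5], [0, 0, 0, 0, 0, 0, -0.5], [0, 0, 0, 0, 0, 0, -0.5], [0, 0, 0, 0, 0, 0, -0.5], [0, 0, 0, 0, 0, 0, -0.5], [0, 0, 0, 0, 0, 0, -0.5], [0, 0, 0, 0, 0, 0, -0.5]]]'

```text
time: 6.53
tool_pos: [0.5222, 0.1556, 0.0204]
tcp_rot: [-1.571, 0.001, -0.186]
contact_force: [-5.4, 1.4, 3.3]
opening: 0.251
```

```bash
python3 look.py 6
```

```text
6.53 [0.5222 0.1556 0.0204] [-1.571e+00  1.000e-03 -1.860e-01] [-5.4  1.4  3.3] 0.251
press frame [-0.0881  0.0009]
```

View pics/z_6.png

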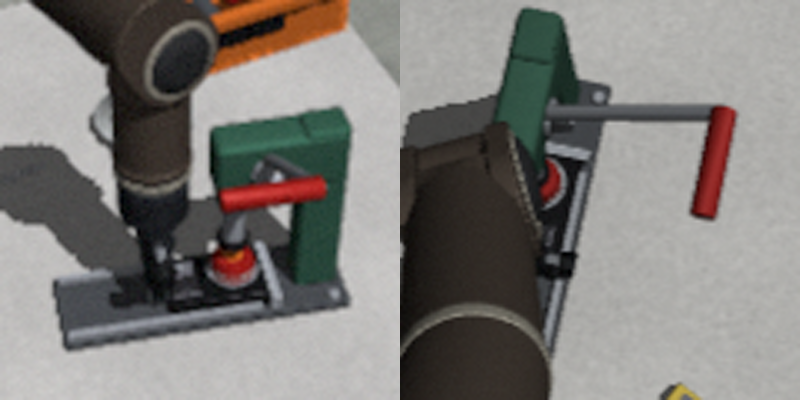

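The force rises at press x=-88 mm (-86 expected) and the front edge sits at the stop. I'll press slightly more to confirm, then back out.

>>> drive_tool --moves '[[[0, 0, 0, 0.02, 0, 0, -0.5], [0, 0, 0, 0.02, 0, 0, -0.5], [0, 0, 0, 0.02, 0, 0, -0.5], [0, 0, 0, 0, 0, 0, -0.5], [0, 0, 0, 0, 0, 0, -0.5], [0, 0, 0, 0, 0, 0, -0.5], [0, 0, 0, 0, 0, 0, -0.5], [0, 0, 0, 0, 0, 0, -0.5], [0, 0, 0, 0, 0, 0, -0.5], [0, 0, 0, 0, 0, 0, -0.5]]]'

```text
time: 7.47
tool_pos: [0.5223, 0.1557, 0.0202]
tcp_rot: [-1.572, 0.005, -0.185]
contact_force: [-11.3, 3.2, 8.0]
opening: 0.253
```

The stop is firm at 11 N. I'll back off, rise and go above the grip bar at press (-22,-180).

>>> drive_tool --moves '[[[0, 0, 0, -0.15, 0, 0, -0.5], [0, 0, 0, -0.3, 0, 0, -0.5], [0, 0, 0, -0.3, 0, 0, -0.5], [0, 0, 0, 0, -0.8, 0, -0.5], [0, 0, 0, 0, -1, 0, -0.5], [0, 0, 0, 0, -1, 0, -0.5], [0, 0, 0, 0, -1, 0, -0.5], [0, 0, 0, 0, -1, 0, -0.5], [0, 0, 0, 0, -1, 0, -0.5], [0, 0, 0, 0, -1, 0, -0.5]]]'

```text
time: 8.3
tool_pos: [0.4962, 0.1598, 0.295]
tcp_rot: [-1.57, -0.002, -0.188]
contact_force: [1.2, 0.7, 0.2]
opening: 0.249
```

>>> drive_tool --moves '[[[0, 0, 0, 0, -1, 0, 0.4], [0, 0, 0, 0, -1, 0, 0.4], [0, 0, 0, 0.4, 0, -0.755, 0.4], [0, 0, 0, 0.4, 0, -0.755, 0.4], [0, 0, 0, 0.4, 0, -0.755, 0.4], [0, 0, 0, 0.4, 0, -0.755, 0.4], [0, 0, 0, 0.4, 0, -0.755, 0.4], [0, 0, 0, 0.4, 0, -0.755, 0.4], [0, 0, 0, 0, 0, 0, 0.4], [0, 0, 0, 0, 0, 0, 0.4]]]'

```text
time: 9.13
tool_pos: [0.557, -0.0385, 0.3724]
tcp_rot: [-1.572, -0.001, -0.192]
contact_force: [-0.9, 0.1, -0.7]
opening: 0.702
```

```bash
python3 look.py 7
```

```text
9.13 [ 0.557  -0.0385  0.3724] [-1.572e+00 -1.000e-03 -1.920e-01] [-0.9  0.1 -0.7] 0.702
press frame [-0.0178 -0.1833]
```

View pics/z_7.png

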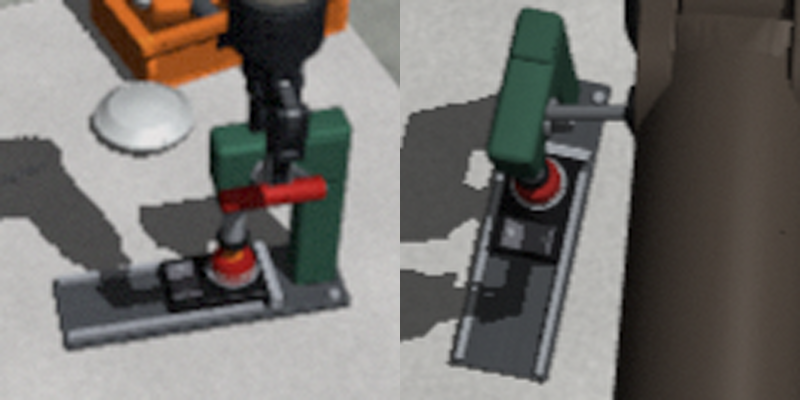

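The lamp's front edge rests at the stop, and the gripper straddles above the bar's middle in the side view (zoom (285,165)). Descending.

>>> drive_tool --moves '[[[0, 0, 0, -0.1, 0.2, 0.05, 0.4], [0, 0, 0, 0, 0.25, 0, 0.4], [0, 0, 0, 0, 0.25, 0, 0.4], [0, 0, 0, 0, 0.25, 0, 0.4], [0, 0, 0, 0, 0.25, 0, 0.4], [0, 0, 0, 0, 0.25, 0, 0.4], [0, 0, 0, 0, 0.15, 0, 0.4], [0, 0, 0, 0, 0, 0, 0.4], [0, 0, 0, 0, 0, 0, 0.4], [0, 0, 0, 0, 0, 0, 0.4]]]'

```text
time: 10.07
tool_pos: [0.5532, -0.0327, 0.3089]
tcp_rot: [-1.571, -0.001, -0.186]
contact_force: [-0.0, -0.7, -0.0]
opening: 0.693
```

```bash
python3 look.py 8
```

```text
10.07 [ 0.5532 -0.0327  0.3089] [-1.571e+00 -1.000e-03 -1.860e-01] [-0.  -0.7 -0. ] 0.693
press frame [-0.0226 -0.1783]
```

View pics/z_8.png

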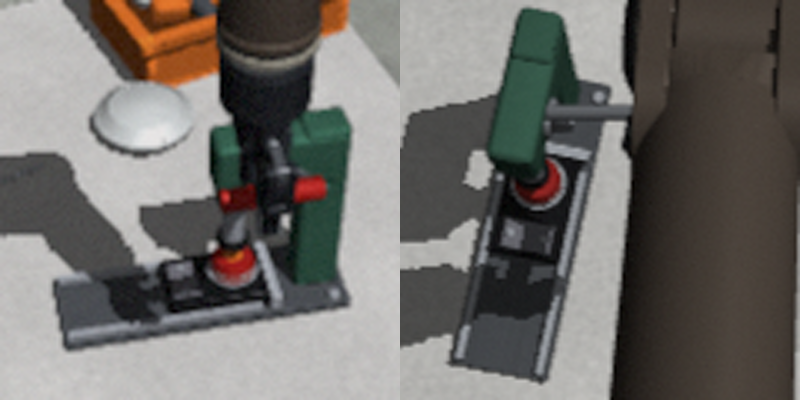

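The fingers straddle the bar. Closing on it.

>>> drive_tool --moves '[[[0, 0, 0, 0, 0, 0, -0.2], [0, 0, 0, 0, 0, 0, -0.4], [0, 0, 0, 0, 0, 0, -0.5], [0, 0, 0, 0, 0, 0, -1], [0, 0, 0, 0, 0, 0, -1], [0, 0, 0, 0, 0, 0, -1], [0, 0, 0, 0, 0, 0, -1], [0, 0, 0, 0, 0, 0, -1], [0, 0, 0, 0, 0, 0, -1], [0, 0, 0, 0, 0, 0, -1]]]' --squeeze 40

```text
time: 11.0
tool_pos: [0.553, -0.0325, 0.3086]
tcp_rot: [-1.571, -0.0, -0.186]
contact_force: [-0.2, 0.9, 2.0]
opening: 0.244
```

```bash
python3 look.py 9
```

```text
11.0 [ 0.553  -0.0325  0.3086] [-1.571 -0.    -0.186] [-0.2  0.9  2. ] 0.244
press frame [-0.0229 -0.1782]
```

View pics/z_9.png

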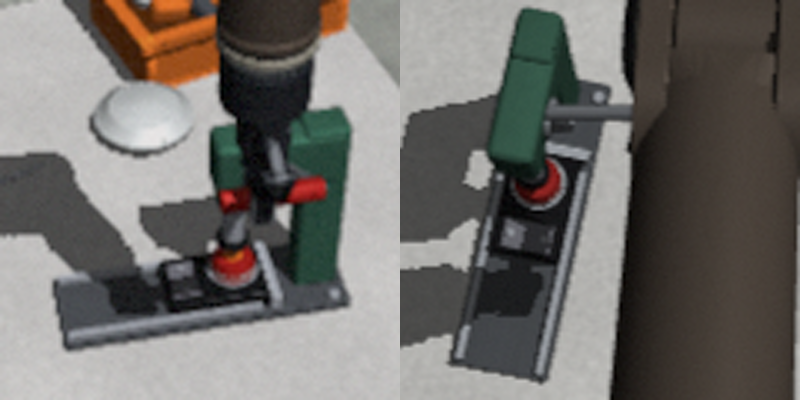

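The bar is gripped (opening 21 mm, low forces). Pulling along the arc at 0.2 rad per call.

>>> drive_tool --moves '[[[0, 0, 0, 0, 0.093, -0.0585, -1], [0, 0, 0, 0, 0.093, -0.0585, -1], [0, 0, 0, 0, 0.093, -0.0585, -1], [0, 0, 0, 0, 0.093, -0.0585, -1], [0, 0, 0, 0, 0.093, -0.0585, -1], [0, 0, 0, 0, 0.0985, -0.049, -1], [0, 0, 0, 0, 0.0985, -0.049, -1], [0, 0, 0, 0, 0.0985, -0.049, -1], [0, 0, 0, 0, 0.0985, -0.049, -1], [0, 0, 0, 0, 0.0985, -0.049, -1]]]'

```text
time: 11.93
tool_pos: [0.5494, -0.0531, 0.2699]
tcp_rot: [-1.57, -0.001, -0.186]
contact_force: [1.6, 4.2, 3.8]
opening: 0.245
```

```bash
python3 look.py 10
```

```text
11.93 [ 0.5494 -0.0531  0.2699] [-1.57e+00 -1.00e-03 -1.86e-01] [1.6 4.2 3.8] 0.245
press frame [-0.0226 -0.1991]
```

View pics/z_10.png

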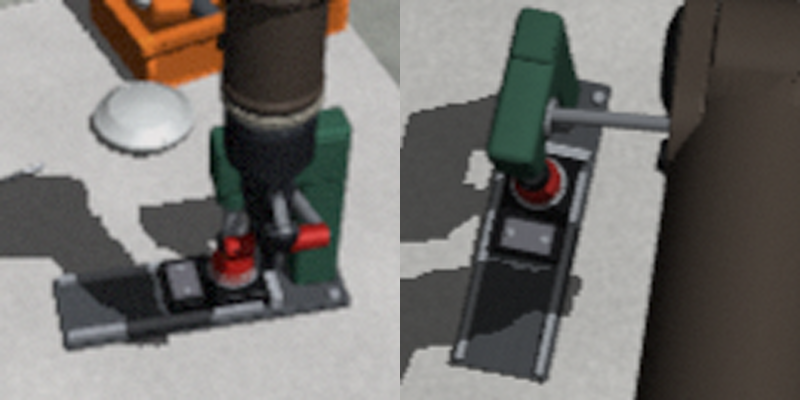

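The lever follows smoothly. Continuing.

>>> drive_tool --moves '[[[0, 0, 0, 0, 0.103, -0.0385, -1], [0, 0, 0, 0, 0.103, -0.0385, -1], [0, 0, 0, 0, 0.103, -0.0385, -1], [0, 0, 0, 0, 0.103, -0.0385, -1], [0, 0, 0, 0, 0.103, -0.0385, -1], [0, 0, 0, 0, 0.106, -0.0285, -1], [0, 0, 0, 0, 0.106, -0.0285, -1], [0, 0, 0, 0, 0.106, -0.0285, -1], [0, 0, 0, 0, 0.106, -0.0285, -1], [0, 0, 0, 0, 0.106, -0.0285, -1]]]'

```text
time: 12.87
tool_pos: [0.5471, -0.0661, 0.2284]
tcp_rot: [-1.569, -0.001, -0.185]
contact_force: [2.8, 6.4, 6.1]
opening: 0.244
```

```bash
python3 look.py 11
```

```text
12.87 [ 0.5471 -0.0661  0.2284] [-1.569e+00 -1.000e-03 -1.850e-01] [2.8 6.4 6.1] 0.244
press frame [-0.0224 -0.2122]
```

View pics/z_11.png

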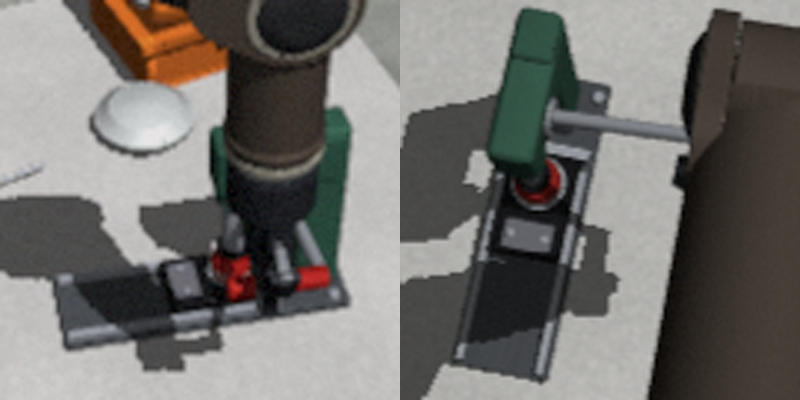

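>>> drive_tool --moves '[[[0, 0, 0, 0, 0.108, -0.01, -1], [0, 0, 0, 0, 0.108, -0.01, -1], [0, 0, 0, 0, 0.108, -0.01, -1], [0, 0, 0, 0, 0.108, -0.01, -1], [0, 0, 0, 0, 0.108, -0.01, -1], [0, 0, 0, 0, 0.11, -0.002, -1], [0, 0, 0, 0, 0.11, -0.002, -1], [0, 0, 0, 0, 0.11, -0.002, -1], [0, 0, 0, 0, 0.11, -0.002, -1], [0, 0, 0, 0, 0.11, -0.002, -1]]]'

```text
time: 13.8
tool_pos: [0.5462, -0.0714, 0.1851]
tcp_rot: [-1.573, -0.001, -0.188]
contact_force: [0.5, -2.2, 9.6]
opening: 0.243
```

```bash
python3 look.py 12
```

```text
13.8 [ 0.5462 -0.0714  0.1851] [-1.573e+00 -1.000e-03 -1.880e-01] [ 0.5 -2.2  9.6] 0.243
press frame [-0.0223 -0.2176]
```

View pics/z_12.png

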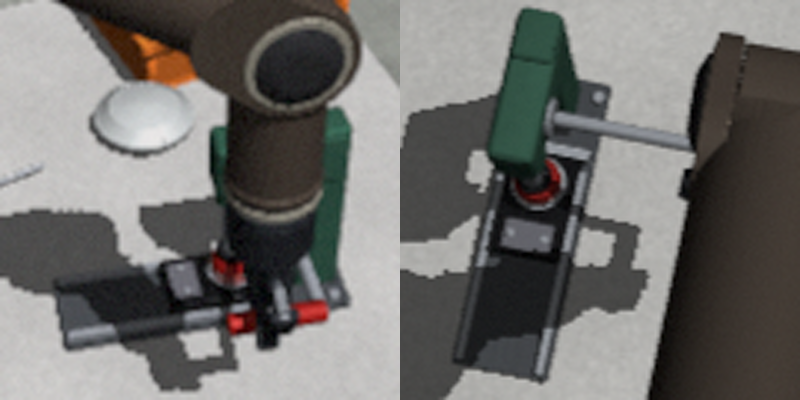

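θ ≈ 0.60 from the height. Now the lens stroke, more slowly.

>>> drive_tool --moves '[[[0, 0, 0, 0, 0.08, 0.001, -1], [0, 0, 0, 0, 0.08, 0.001, -1], [0, 0, 0, 0, 0.08, 0.003, -1], [0, 0, 0, 0, 0.08, 0.003, -1], [0, 0, 0, 0, 0.08, 0.005, -1], [0, 0, 0, 0, 0.08, 0.005, -1], [0, 0, 0, 0, 0.08, 0.007, -1], [0, 0, 0, 0, 0.08, 0.007, -1], [0, 0, 0, 0, 0.08, 0.009, -1], [0, 0, 0, 0, 0.08, 0.009, -1]]]'

```text
time: 14.73
tool_pos: [0.5464, -0.0705, 0.1535]
tcp_rot: [-1.574, -0.002, -0.188]
contact_force: [-0.9, -3.4, 13.2]
opening: 0.245
```

```bash
python3 look.py 13
```

```text
14.73 [ 0.5464 -0.0705  0.1535] [-1.574 -0.002 -0.188] [-0.9 -3.4 13.2] 0.245
press frame [-0.0223 -0.2167]
```

View pics/z_13.png

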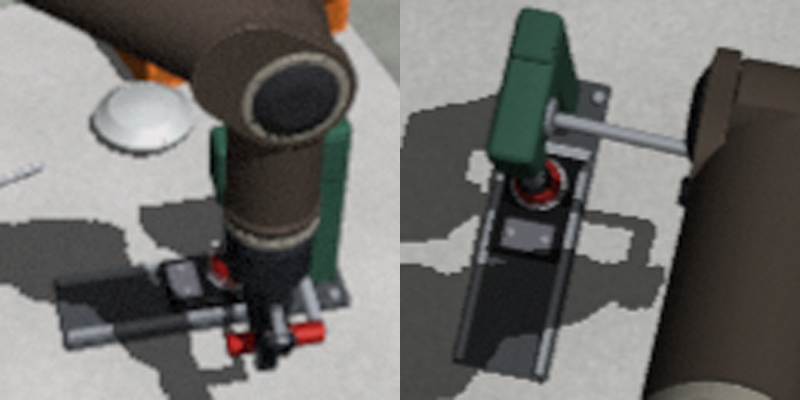

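13 N shows the lens is moving. I'll creep on and look for the force rise when it bottoms.

>>> drive_tool --moves '[[[0, 0, 0, 0, 0.03, 0.003, -1], [0, 0, 0, 0, 0.03, 0.003, -1], [0, 0, 0, 0, 0.03, 0.003, -1], [0, 0, 0, 0, 0.03, 0.003, -1], [0, 0, 0, 0, 0.03, 0.003, -1], [0, 0, 0, 0, 0.03, 0.003, -1], [0, 0, 0, 0, 0.03, 0.003, -1], [0, 0, 0, 0, 0.03, 0.003, -1], [0, 0, 0, 0, 0, 0, -1], [0, 0, 0, 0, 0, 0, -1]]]'

```text
time: 15.67
tool_pos: [0.5466, -0.0693, 0.1441]
tcp_rot: [-1.573, -0.002, -0.188]
contact_force: [-1.8, -2.9, 13.8]
opening: 0.24
```

>>> drive_tool --moves '[[[0, 0, 0, 0, 0.03, 0.004, -1], [0, 0, 0, 0, 0.03, 0.004, -1], [0, 0, 0, 0, 0.03, 0.004, -1], [0, 0, 0, 0, 0, 0, -1], [0, 0, 0, 0, 0, 0, -1], [0, 0, 0, 0, 0, 0, -1], [0, 0, 0, 0, 0, 0, -1], [0, 0, 0, 0, 0, 0, -1], [0, 0, 0, 0, 0, 0, -1], [0, 0, 0, 0, 0, 0, -1]]]'

```text
time: 16.5
tool_pos: [0.5467, -0.0688, 0.1404]
tcp_rot: [-1.573, -0.001, -0.188]
contact_force: [-0.6, -4.1, 12.3]
opening: 0.246
```

>>> drive_tool --moves '[[[0, 0, 0, 0, 0.03, 0.005, -1], [0, 0, 0, 0, 0.03, 0.005, -1], [0, 0, 0, 0, 0.03, 0.005, -1], [0, 0, 0, 0, 0.02, 0.004, -1], [0, 0, 0, 0, 0, 0, -1], [0, 0, 0, 0, 0, 0, -1], [0, 0, 0, 0, 0, 0, -1], [0, 0, 0, 0, 0, 0, -1], [0, 0, 0, 0, 0, 0, -1], [0, 0, 0, 0, 0, 0, -1]]]'

```text
time: 17.33
tool_pos: [0.5468, -0.0682, 0.1359]
tcp_rot: [-1.574, -0.001, -0.188]
contact_force: [-1.0, -3.1, 12.0]
opening: 0.246
```

```bash
python3 look.py 14;python3 - <<'E'
import cv2
a=cv2.imread("pics/top_14.png")[150:230,190:250]
cv2.imwrite("pics/t14.png",cv2.resize(a,None,fx=7,fy=7,interpolation=cv2.INTER_CUBIC))
E
```

```text
17.33 [ 0.5468 -0.0682  0.1359] [-1.574e+00 -1.000e-03 -1.880e-01] [-1.  -3.1 12. ] 0.246
press frame [-0.0223 -0.2143]
```

View pics/t14.png

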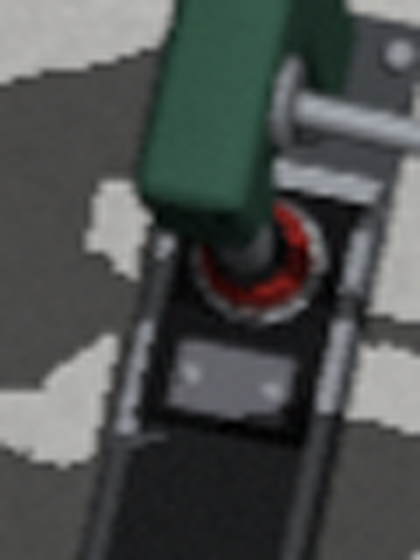

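The force hasn't risen yet, though the height implies θ≈0.82. I'll check for slip by measuring the bar in the side image against projections.

Run:
```python
from h import *
d=eyes.get_image("side"); print(readout.state()["contact_force"])
yaw=-.187;o=np.array([.6086,.1383,0]);c,s=np.cos(yaw),np.sin(yaw);R=np.array([[c,-s,0],[s,c,0],[0,0,1]])
def bar(th,x): return o+R@np.array([x,-.22*np.cos(.611-th),.2+.22*np.sin(.611-th)])
for c_ in blobs(d["image"],(0,130,60),(7,255,255),(270,200,335,250),2):
    r=cv2.minAreaRect(c_.astype(np.float32)); print(np.round(r[0],2),np.round(r[1],1),c_.min(0),c_.max(0))
# initial obs ends (322.3,190.3),(290.6,195.0)
for th in(0,.7,.75,.8,.85): print(th,proj(d,bar(th,.034)).round(2),proj(d,bar(th,-.058)).round(2))
img=d["image"][205:250,270:335,::-1]; cv2.imwrite("pics/bar15.png",cv2.resize(img,None,fx=10,fy=10,interpolation=cv2.INTER_CUBIC))
```

```text
[-0.86920684 -3.25874004 12.31218528]
[296.29 240.55] [6.1 7.5] [292.625 237.375] [300.125 243.625]
[316.06 237.33] [ 6.  10.3] [310.625 234.125] [321.125 240.375]
[290.69 215.85] [7.3 3.3] [288.125 212.625] [292.375 219.125]
0 [321.69 192.22] [290.54 196.48]
0.7 [321.57 234.86] [292.41 239.23]
0.75 [321.22 236.83] [292.26 241.18]
0.8 [320.84 238.62] [292.07 242.96]
0.85 [320.41 240.23] [291.86 244.56]
```

View pics/bar15.png

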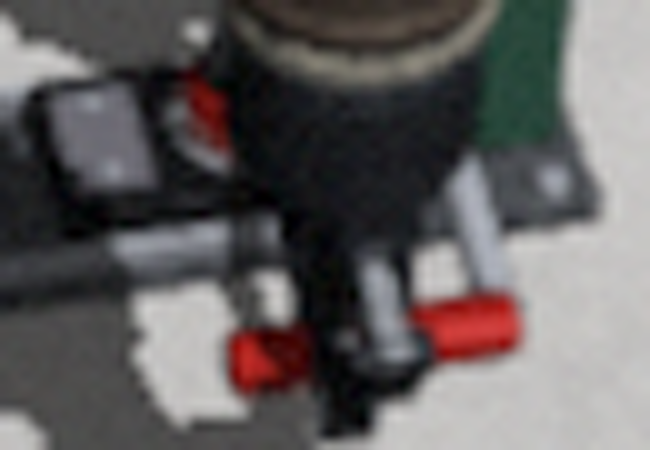

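The bar pixels, bias-corrected, give θ≈0.79–0.80, close to home. I'll firm the grip and go a few mm more.

>>> drive_tool --moves '[[[0, 0, 0, 0, 0, 0, -1], [0, 0, 0, 0, 0, 0, -1], [0, 0, 0, 0, 0.03, 0.006, -1], [0, 0, 0, 0, 0.03, 0.006, -1], [0, 0, 0, 0, 0.03, 0.006, -1], [0, 0, 0, 0, 0, 0, -1], [0, 0, 0, 0, 0, 0, -1], [0, 0, 0, 0, 0, 0, -1], [0, 0, 0, 0, 0, 0, -1], [0, 0, 0, 0, 0, 0, -1]]]' --squeeze 80

```text
time: 18.32
tool_pos: [0.5469, -0.0676, 0.1332]
tcp_rot: [-1.573, -0.002, -0.188]
contact_force: [-4.3, -4.9, 20.6]
opening: 0.233
```

```bash
cat > bar.py <<'E'
from h import *
d=eyes.get_image("side"); s=readout.state(); print(s["time"],s["tool_pos"],s["contact_force"])
for c_ in blobs(d["image"],(0,130,60),(7,255,255),(270,170,335,250),2):
    r=cv2.minAreaRect(c_.astype(np.float32)); print(np.round(r[0],2),np.round(r[1],1),c_.min(0),c_.max(0))
E
python3 bar.py
```

```text
18.3667 [ 0.54697059 -0.0676234   0.13316188] [-4.48698671 -4.35466268 18.94996498]
[296.12 241.  ] [6.2 7.5] [292.375 237.875] [299.875 244.125]
[315.96 237.74] [ 6.  10.3] [310.625 234.625] [321.125 241.125]
[290.69 215.69] [6.9 3.5] [288.125 212.625] [292.125 219.125]
```

The force is up to 20 N. A bit more to confirm the hard stop.

>>> drive_tool --moves '[[[0, 0, 0, 0, 0.025, 0.005, -1], [0, 0, 0, 0, 0.025, 0.005, -1], [0, 0, 0, 0, 0, 0, -1], [0, 0, 0, 0, 0, 0, -1], [0, 0, 0, 0, 0, 0, -1], [0, 0, 0, 0, 0, 0, -1], [0, 0, 0, 0, 0, 0, -1], [0, 0, 0, 0, 0, 0, -1], [0, 0, 0, 0, 0, 0, -1], [0, 0, 0, 0, 0, 0, -1]]]'

```text
time: 19.2
tool_pos: [0.547, -0.0673, 0.1317]
tcp_rot: [-1.573, -0.002, -0.189]
contact_force: [-6.2, -3.9, 25.7]
opening: 0.238
```

```bash
python3 bar.py
```

```text
19.25 [ 0.54703348 -0.06730432  0.13171574] [-6.10684927 -4.99516444 26.2603736 ]
[296.12 241.38] [6.  7.5] [292.375 238.375] [299.875 244.375]
[315.84 237.98] [ 5.9 10. ] [310.625 234.625] [320.625 241.125]
[290.63 215.63] [7.1 3.5] [288.125 212.625] [292.125 219.125]
```

26 N at the grip, about 13 N over the spring, puts well above 25 N on the lens, so it is home. Now I ease the lever back along the arc at about 0.18 rad/s, still gripped.

>>> drive_tool --moves '[[[0, 0, 0, 0, -0.05, -0.014, -1], [0, 0, 0, 0, -0.06, -0.013, -1], [0, 0, 0, 0, -0.07, -0.012, -1], [0, 0, 0, 0, -0.07, -0.012, -1], [0, 0, 0, 0, -0.07, -0.011, -1], [0, 0, 0, 0, -0.07, -0.01, -1], [0, 0, 0, 0, -0.07, -0.009, -1], [0, 0, 0, 0, -0.07, -0.008, -1], [0, 0, 0, 0, -0.07, -0.007, -1], [0, 0, 0, 0, -0.07, -0.005, -1]]]'

```text
time: 20.08
tool_pos: [0.5462, -0.0708, 0.1566]
tcp_rot: [-1.574, -0.001, -0.187]
contact_force: [2.9, -5.9, 4.4]
opening: 0.236
```

>>> drive_tool --moves '[[[0, 0, 0, 0, -0.08, -0.005, -1], [0, 0, 0, 0, -0.08, -0.004, -1], [0, 0, 0, 0, -0.08, -0.003, -1], [0, 0, 0, 0, -0.08, -0.002, -1], [0, 0, 0, 0, -0.08, -0.001, -1], [0, 0, 0, 0, -0.08, 0, -1], [0, 0, 0, 0, -0.08, 0.001, -1], [0, 0, 0, 0, -0.08, 0.002, -1], [0, 0, 0, 0, -0.08, 0.003, -1], [0, 0, 0, 0, -0.08, 0.004, -1]]]'

```text
time: 20.92
tool_pos: [0.5461, -0.0713, 0.1884]
tcp_rot: [-1.575, -0.001, -0.187]
contact_force: [3.4, -6.4, 1.6]
opening: 0.233
```

```bash
python3 look.py 16; python3 bar.py
```

```text
20.92 [ 0.5461 -0.0713  0.1884] [-1.575e+00 -1.000e-03 -1.870e-01] [ 3.4 -6.4  1.6] 0.233
press frame [-0.0224 -0.2176]
21.0667 [ 0.5461086  -0.07130783  0.18830694] [ 2.28179838 -5.70423782  2.59218957]
[296.71 230.68] [6.1 8.6] [292.375 227.375] [300.875 233.875]
[317.82 227.2 ] [ 6.5 10.2] [312.375 224.125] [322.875 230.875]
[293.4  215.82] [10.8  6.4] [288.125 212.375] [298.625 219.125]
```

View pics/z_16.png

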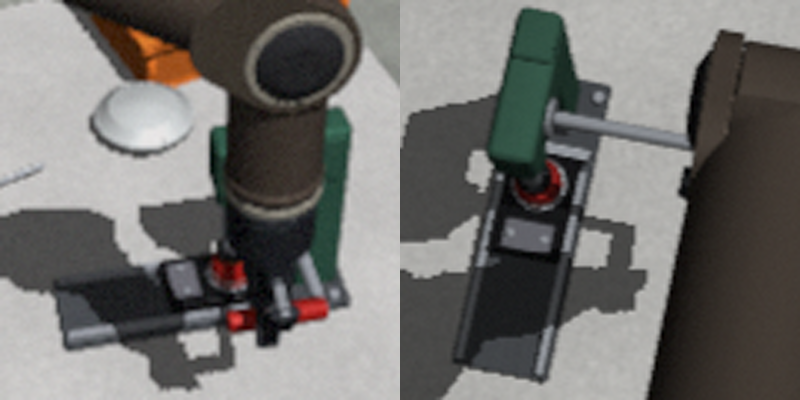

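The lever follows under control. Continuing.

>>> drive_tool --moves '[[[0, 0, 0, 0, -0.08, 0, -1], [0, 0, 0, 0, -0.08, 0, -1], [0, 0, 0, 0, -0.08, 0.005, -1], [0, 0, 0, 0, -0.08, 0.007, -1], [0, 0, 0, 0, -0.08, 0.009, -1], [0, 0, 0, 0, -0.08, 0.011, -1], [0, 0, 0, 0, -0.08, 0.013, -1], [0, 0, 0, 0, -0.08, 0.015, -1], [0, 0, 0, 0, -0.08, 0.016, -1], [0, 0, 0, 0, -0.08, 0.017, -1]]]'

```text
time: 21.9
tool_pos: [0.5468, -0.0676, 0.2203]
tcp_rot: [-1.575, -0.001, -0.188]
contact_force: [2.5, -5.7, 5.1]
opening: 0.237
```

>>> drive_tool --moves '[[[0, 0, 0, 0, -0.08, 0.018, -1], [0, 0, 0, 0, -0.08, 0.018, -1], [0, 0, 0, 0, -0.08, 0.02, -1], [0, 0, 0, 0, -0.08, 0.021, -1], [0, 0, 0, 0, -0.08, 0.022, -1], [0, 0, 0, 0, -0.078, 0.023, -1], [0, 0, 0, 0, -0.078, 0.025, -1], [0, 0, 0, 0, -0.078, 0.027, -1], [0, 0, 0, 0, -0.078, 0.028, -1], [0, 0, 0, 0, -0.078, 0.029, -1]]]'

```text
time: 22.73
tool_pos: [0.5482, -0.0596, 0.2519]
tcp_rot: [-1.576, -0.0, -0.189]
contact_force: [1.4, -8.7, 2.6]
opening: 0.229
```

```bash
python3 look.py 17; python3 bar.py
```

```text
22.73 [ 0.5482 -0.0596  0.2519] [-1.576 -0.    -0.189] [ 1.4 -8.7  2.6] 0.229
press frame [-0.0226 -0.2057]
22.8833 [ 0.54819943 -0.05965033  0.2519026 ] [ 2.48673524 -7.96157711  2.68075925]
[295.07 214.87] [11.7  8.4] [289.125 210.625] [300.875 219.125]
[317.82 210.97] [ 7.4 11.3] [312.625 207.125] [323.625 215.125]
```

View pics/z_17.png

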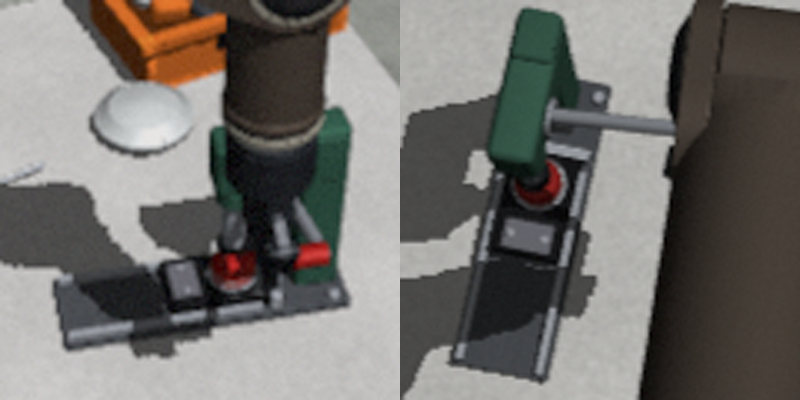

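>>> drive_tool --moves '[[[0, 0, 0, 0, -0.08, 0.02, -1], [0, 0, 0, 0, -0.08, 0.025, -1], [0, 0, 0, 0, -0.08, 0.03, -1], [0, 0, 0, 0, -0.08, 0.032, -1], [0, 0, 0, 0, -0.08, 0.034, -1], [0, 0, 0, 0, -0.078, 0.035, -1], [0, 0, 0, 0, -0.078, 0.036, -1], [0, 0, 0, 0, -0.077, 0.038, -1], [0, 0, 0, 0, -0.076, 0.04, -1], [0, 0, 0, 0, -0.075, 0.041, -1]]]'

```text
time: 23.72
tool_pos: [0.5504, -0.047, 0.2832]
tcp_rot: [-1.577, 0.0, -0.19]
contact_force: [-0.3, -9.8, 6.2]
opening: 0.232
```

>>> drive_tool --moves '[[[0, 0, 0, 0, -0.045, 0.025, -1], [0, 0, 0, 0, -0.045, 0.026, -1], [0, 0, 0, 0, -0.045, 0.026, -1], [0, 0, 0, 0, -0.045, 0.027, -1], [0, 0, 0, 0, -0.045, 0.028, -1], [0, 0, 0, 0, -0.045, 0.028, -1], [0, 0, 0, 0, -0.045, 0.029, -1], [0, 0, 0, 0, -0.045, 0.03, -1], [0, 0, 0, 0, 0, 0, -1], [0, 0, 0, 0, 0, 0, -1]]]'

```text
time: 24.55
tool_pos: [0.5518, -0.0393, 0.2977]
tcp_rot: [-1.578, 0.0, -0.19]
contact_force: [-1.5, -10.9, 5.8]
opening: 0.233
```

```bash
python3 look.py 18; python3 bar.py
```

```text
24.55 [ 0.5518 -0.0393  0.2977] [-1.578  0.    -0.19 ] [ -1.5 -10.9   5.8] 0.233
press frame [-0.0228 -0.1851]
24.7 [ 0.55177312 -0.03933606  0.29759152] [ -1.67453501 -11.29510982   5.5759306 ]
[294.71 214.47] [ 9.8 12.7] [288.375 209.125] [300.875 219.125]
[295.  198.5] [6.2 8.8] [290.625 195.375] [299.375 201.625]
[316.41 195.68] [ 7.6 12.6] [310.625 191.625] [322.625 200.125]
```

View pics/z_18.png

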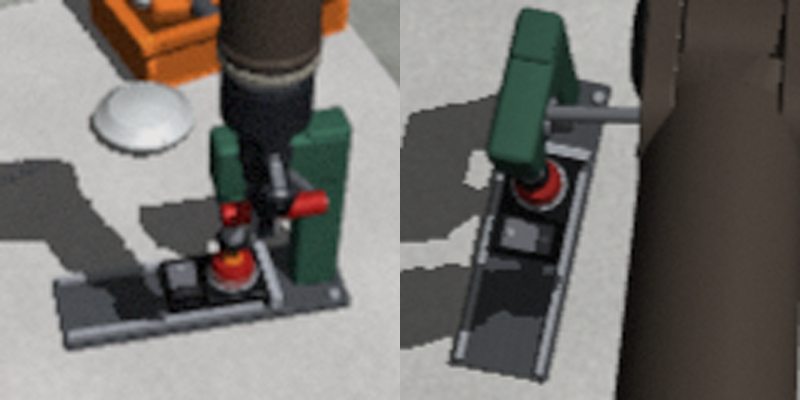

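About 0.07 rad remains (4 px). Last stretch, slowly.

>>> drive_tool --moves '[[[0, 0, 0, 0, -0.03, 0.01, -1], [0, 0, 0, 0, -0.03, 0.012, -1], [0, 0, 0, 0, -0.03, 0.014, -1], [0, 0, 0, 0, -0.03, 0.015, -1], [0, 0, 0, 0, -0.03, 0.016, -1], [0, 0, 0, 0, -0.03, 0.016, -1], [0, 0, 0, 0, -0.03, 0.016, -1], [0, 0, 0, 0, -0.03, 0.016, -1], [0, 0, 0, 0, 0, 0, -1], [0, 0, 0, 0, 0, 0, -1]]]'

```text
time: 25.53
tool_pos: [0.5527, -0.0336, 0.3071]
tcp_rot: [-1.576, 0.001, -0.189]
contact_force: [-0.9, -7.5, 4.4]
opening: 0.229
```

```bash
python3 bar.py
```

```text
25.5833 [ 0.55275967 -0.03362026  0.30706837] [-1.05436338 -9.40020128  5.06895792]
[294.94 214.68] [ 9.4 12.9] [288.125 209.125] [301.125 219.125]
[294.88 195.  ] [6.2 8.5] [290.625 191.875] [299.125 198.125]
[315.96 192.23] [ 7.6 12.9] [309.875 188.125] [322.375 196.375]
```

Roughly 0.8 px remains (≈0.015 rad). I'll continue until the rest stop shows in the force.

>>> drive_tool --moves '[[[0, 0, 0, 0, -0.02, 0.01, -1], [0, 0, 0, 0, -0.02, 0.01, -1], [0, 0, 0, 0, -0.02, 0.01, -1], [0, 0, 0, 0, -0.02, 0.01, -1], [0, 0, 0, 0, -0.02, 0.01, -1], [0, 0, 0, 0, 0, 0, -1], [0, 0, 0, 0, 0, 0, -1], [0, 0, 0, 0, 0, 0, -1], [0, 0, 0, 0, 0, 0, -1], [0, 0, 0, 0, 0, 0, -1]]]'

```text
time: 26.42
tool_pos: [0.5529, -0.0322, 0.3093]
tcp_rot: [-1.578, 0.002, -0.19]
contact_force: [3.6, -9.8, -5.2]
opening: 0.234
```

```bash
python3 bar.py
```

```text
26.4667 [ 0.55293248 -0.03218988  0.30926624] [ 2.7097602  -9.09458715 -5.36664929]
[294.63 214.35] [ 9.9 12.8] [288.125 209.125] [300.875 219.125]
[294.62 194.25] [6.2 8.5] [290.375 191.125] [298.875 197.375]
[314.69 191.53] [ 7.6 15.4] [307.375 187.125] [322.375 195.625]
```

The bar is back at its initial pixels (194.25 vs 194.36) and the force has reversed, so it is at the rest stop. Releasing gently, then straight up.

>>> drive_tool --moves '[[[0, 0, 0, 0, 0, 0, -1], [0, 0, 0, 0, 0, 0, -1], [0, 0, 0, 0, 0, 0, -0.45], [0, 0, 0, 0, 0, 0, -0.3], [0, 0, 0, 0, 0, 0, -0.1], [0, 0, 0, 0, 0, 0, 0.2], [0, 0, 0, 0, 0, 0, 0.4], [0, 0, 0, 0, 0, 0, 0.4], [0, 0, 0, 0, 0, 0, 0.4], [0, 0, 0, 0, 0, 0, 0.4]]]' --squeeze 20

```text
time: 27.3
tool_pos: [0.5539, -0.0272, 0.3114]
tcp_rot: [-1.571, 0.0, -0.186]
contact_force: [-0.4, -0.5, -0.6]
opening: 0.696
```

```bash
python3 bar.py
```

```text
27.35 [ 0.55390208 -0.02721402  0.31136456] [-0.67951767 -0.0975328   0.06000316]
[294.58 214.3 ] [ 9.9 12.8] [288.125 209.125] [300.875 219.125]
[295.27 194.27] [6.1 9.7] [290.375 191.125] [300.125 197.375]
[316.84 191.25] [ 7.5 11.1] [311.625 187.125] [322.375 195.375]
```

>>> drive_tool --moves '[[[0, 0, 0, 0, 0, -0.12, 0.4], [0, 0, 0, 0, -0.3, 0, 0.4], [0, 0, 0, 0, -0.5, 0, 0.4], [0, 0, 0, 0, -0.8, 0, 0.4], [0, 0, 0, 0, -0.9, 0, 0.4], [0, 0, 0, -0.4, 0, -0.8, 0.4], [0, 0, 0, -0.4, 0, -0.8, 0.4], [0, 0, 0, -0.4, 0, -0.8, 0.4], [0, 0, 0, -0.4, 0, -0.8, 0.4], [0, 0, 0, -0.4, 0, -0.8, 0.4]]]'

```text
time: 28.18
tool_pos: [0.4433, -0.176, 0.4115]
tcp_rot: [-1.571, -0.0, -0.186]
contact_force: [0.1, -0.9, 0.0]
opening: 0.7
```

>>> drive_tool --moves '[[[0, 0, 0, -0.2, 0, -0.9, 0.4], [0, 0, 0, -0.2, 0, -0.9, 0.4], [0, 0, 0, -0.2, 0, -0.9, 0.4], [0, 0, 0, 0, 0, 0, 0.4], [0, 0, 0, 0, 0, 0, 0.4], [0, 0, 0, 0, 0, 0, 0.4], [0, 0, 0, 0, 0, 0, 0.4], [0, 0, 0, 0, 0, 0, 0.4], [0, 0, 0, 0, 0, 0, 0.4], [0, 0, 0, 0, 0, 0, 0.4]]]'

```text
time: 29.02
tool_pos: [0.4016, -0.2755, 0.4113]
tcp_rot: [-1.571, 0.0, -0.185]
contact_force: [-0.3, 0.1, -0.6]
opening: 0.7
```

```bash
python3 look.py 20
python3 - <<'E'
from h import *
for n,t in(("top","top_20"),("side","side_20")):
    im=cv2.imread(f"pics/{t}.png")
    a=im[140:240,185:265] if n=="top" else im[170:245,240:340]
    cv2.imwrite(f"pics/{t}z.png",cv2.resize(a,None,fx=6,fy=6,interpolation=cv2.INTER_CUBIC))
    for roi in [(190,125,305,255) if n=="top" else (235,160,335,245)]:
        for c in blobs(im[:,:,::-1].copy(),(0,130,60),(7,255,255),roi):
            r=cv2.minAreaRect(c.astype(np.float32)); print(n,np.round(r[0],1),np.round(r[1],1))
E
```

```text
29.02 [ 0.4016 -0.2755  0.4113] [-1.571  0.    -0.185] [-0.3  0.1 -0.6] 0.7
press frame [-0.1264 -0.4451]
top [229.3 187.2] [ 8.4 14.1]
top [285.6 179.1] [ 8.1 37.7]
side [314.6 191.5] [ 7.6 15.5]
```

View pics/top_20z.png

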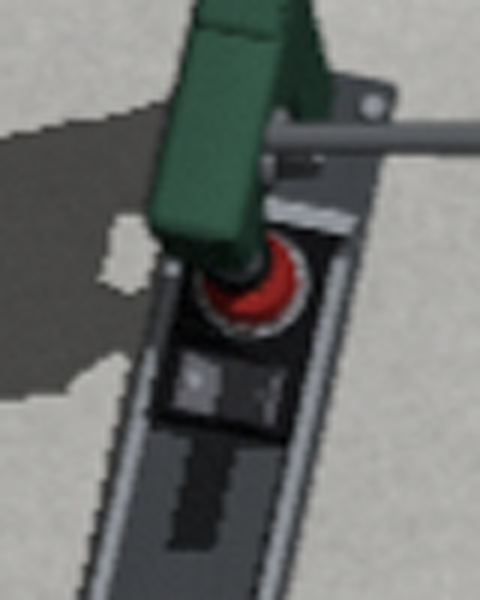

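View pics/side_20z.png

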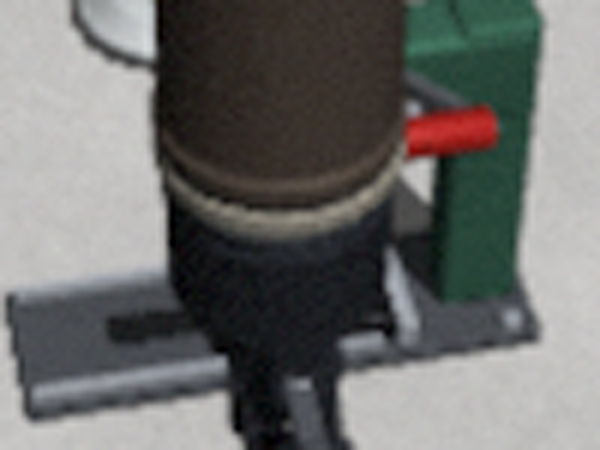

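View pics/top_20.png

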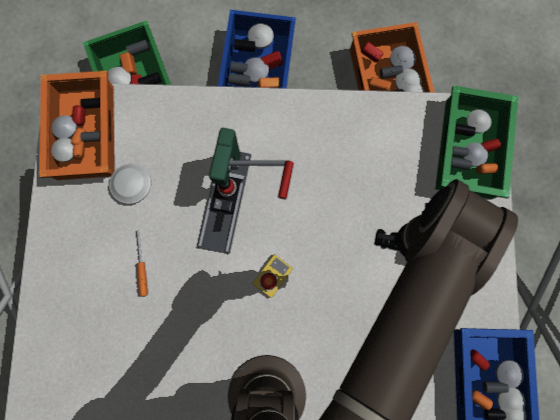

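The top view shows the lever at its initial pixels (285.6,179.1) and the lamp's front edge at the stop (zoom (310,215)). I'll move the arm out of the side view to check the lens height.

>>> drive_tool --moves '[[[0, 0, 0, 0, -0.3, -0.9, 0.4], [0, 0, 0, 0, -0.3, -0.9, 0.4], [0, 0, 0, 0, -0.3, -0.9, 0.4], [0, 0, 0, 0, -0.3, -0.9, 0.4], [0, 0, 0, 0, 0, -0.9, 0.4], [0, 0, 0, 0, 0, -0.9, 0.4], [0, 0, 0, 0, 0, 0, 0.4], [0, 0, 0, 0, 0, 0, 0.4], [0, 0, 0, 0, 0, 0, 0.4], [0, 0, 0, 0, 0, 0, 0.4]]]'

```text
time: 29.95
tool_pos: [0.362, -0.4874, 0.4594]
tcp_rot: [-1.57, -0.0, -0.185]
contact_force: [0.8, 0.7, 1.1]
opening: 0.701
```

```bash
python3 look.py 21; python3 bar.py
python3 - <<'E'
import cv2
a=cv2.imread("pics/side_21.png")[170:245,240:340]; b=cv2.imread("pics/side_1.png")[170:245,240:340]
cv2.imwrite("pics/s21z.png",cv2.resize(a,None,fx=7,fy=7,interpolation=cv2.INTER_CUBIC))
E
```

```text
29.95 [ 0.362  -0.4874  0.4594] [-1.57  -0.    -0.185] [0.8 0.7 1.1] 0.701
press frame [-0.1259 -0.6606]
30.1 [ 0.36197774 -0.48734869  0.45975816] [-0.51596855 -0.09229051  0.59193812]
```

View pics/s21z.png

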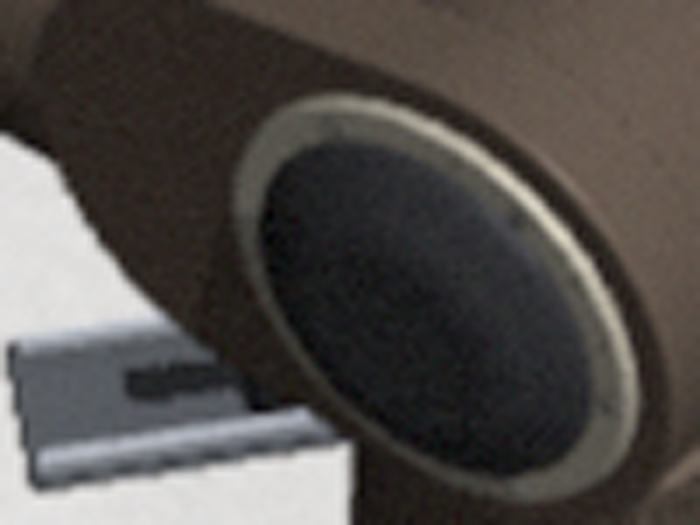

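View pics/side_21.png

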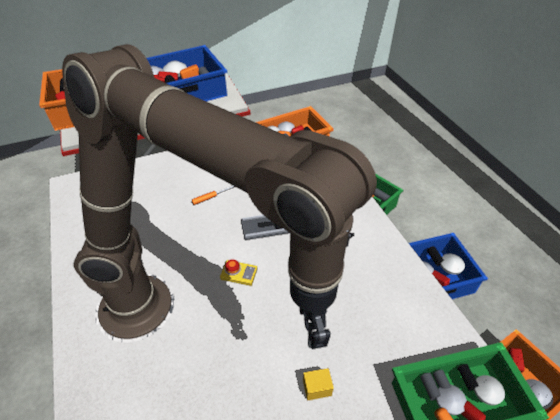

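The arm now blocks the side view. I'll swing back over to the start side, clear of everything.

>>> drive_tool --moves '[[[0, 0, 0, -0.13, 0, 0.95, 0.4], [0, 0, 0, -0.13, 0, 0.95, 0.4], [0, 0, 0, -0.13, 0, 0.95, 0.4], [0, 0, 0, -0.13, 0, 0.95, 0.4], [0, 0, 0, -0.13, 0, 0.95, 0.4], [0, 0, 0, -0.13, 0, 0.95, 0.4], [0, 0, 0, -0.13, 0, 0.95, 0.4], [0, 0, 0, -0.13, 0, 0.95, 0.4], [0, 0, 0, -0.13, 0, 0.95, 0.4], [0, 0, 0, -0.13, 0, 0.95, 0.4]]]'

```text
time: 30.93
tool_pos: [0.3797, -0.103, 0.46]
tcp_rot: [-1.57, -0.002, -0.185]
contact_force: [1.8, -0.5, 0.6]
opening: 0.701
```

>>> drive_tool --moves '[[[0, 0, 0, -0.18, 0, 0.95, 0.4], [0, 0, 0, -0.18, 0, 0.95, 0.4], [0, 0, 0, -0.18, 0, 0.95, 0.4], [0, 0, 0, -0.18, 0, 0.95, 0.4], [0, 0, 0, -0.18, 0, 0.95, 0.4], [0, 0, 0, -0.18, 0, 0.95, 0.4], [0, 0, 0, -0.18, 0, 0.95, 0.4], [0, 0, 0, -0.18, 0, 0.95, 0.4], [0, 0, 0, -0.18, 0, 0.95, 0.4], [0, 0, 0, -0.18, 0, 0.95, 0.4]]]'

```text
time: 31.77
tool_pos: [0.3789, 0.2835, 0.46]
tcp_rot: [-1.57, -0.001, -0.185]
contact_force: [1.5, 0.6, 0.2]
opening: 0.701
```

>>> drive_tool --moves '[[[0, 0, 0, -0.25, 0, 0.9, 0.4], [0, 0, 0, -0.25, 0, 0.9, 0.4], [0, 0, 0, -0.25, 0, 0.9, 0.4], [0, 0, 0, -0.25, 0, 0.9, 0.4], [0, 0, 0, -0.25, 0, 0.9, 0.4], [0, 0, 0, 0, 0, 0, 0.4], [0, 0, 0, 0, 0, 0, 0.4], [0, 0, 0, 0, 0, 0, 0.4], [0, 0, 0, 0, 0, 0, 0.4], [0, 0, 0, 0, 0, 0, 0.4]]]'

```text
time: 32.6
tool_pos: [0.3647, 0.4664, 0.4603]
tcp_rot: [-1.57, -0.001, -0.188]
contact_force: [0.1, 0.2, 0.0]
opening: 0.7
```

```bash
python3 look.py 22; python3 bar.py
python3 - <<'E'
import cv2
a=cv2.imread("pics/side_22.png")[175:245,240:340]
cv2.imwrite("pics/s22z.png",cv2.resize(a,None,fx=8,fy=8,interpolation=cv2.INTER_CUBIC))
E
```

```text
32.6 [0.3647 0.4664 0.4603] [-1.57e+00 -1.00e-03 -1.88e-01] [0.1 0.2 0. ] 0.7
press frame [-0.3006  0.277 ]
32.75 [0.3646698  0.46671632 0.46004634] [ 0.06261641 -0.49151039 -0.10676497]
[294.96 214.74] [ 9.6 12.7] [288.125 209.125] [301.125 219.125]
[306.4  192.64] [ 7.7 32.2] [290.375 187.125] [322.375 198.375]
```

View pics/s22z.png

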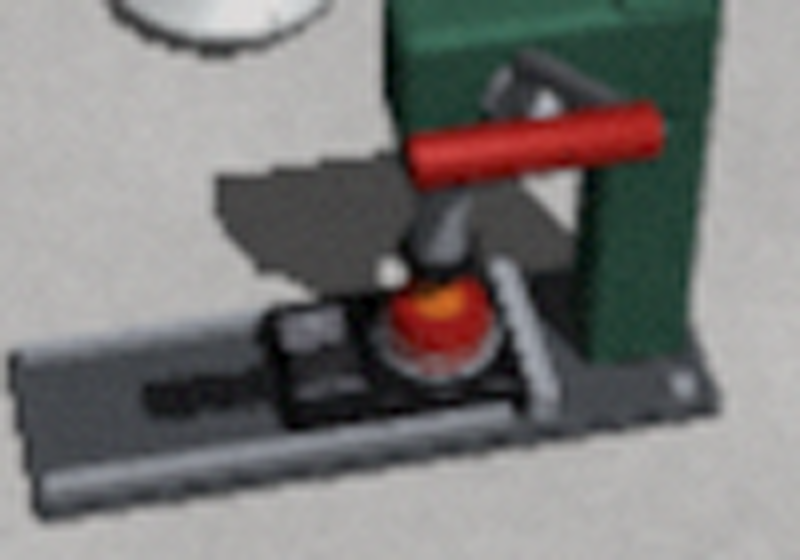

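View pics/side_22.png

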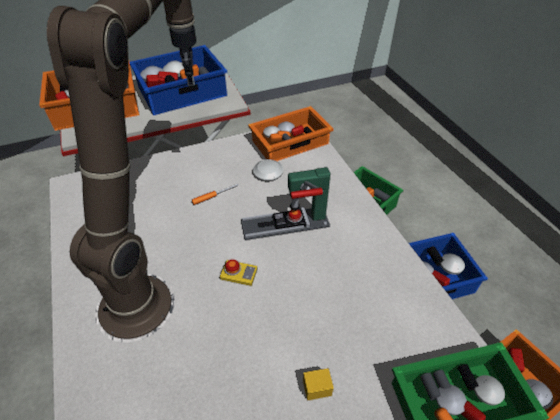

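Run:
```python
from h import *
for t in("7","22"):
    im=cv2.imread(f"pics/side_{t}.png")[:,:,::-1].copy()
    for nm,lo,hi in(("red",(0,130,60),(7,255,255)),("all",(0,130,60),(20,255,255)),("or",(9,150,120),(20,255,255))):
        for c in blobs(im,lo,hi,(282,201,310,228),1): print(t,nm,c.mean(0).round(1),c.min(0),c.max(0))
a=[cv2.resize(cv2.imread(f"pics/side_{t}.png")[195:235,265:315],None,fx=8,fy=8,interpolation=cv2.INTER_CUBIC) for t in("7","22")]
cv2.imwrite("pics/cmp.png",np.hstack(a))
```

```text
7 red [294.8 213.3] [288.125 208.375] [301.125 218.125]
7 all [294.6 213.1] [288.375 208.375] [300.875 218.125]
7 or [295.3 211.5] [292.875 209.875] [297.125 212.625]
22 red [294.8 214.2] [288.125 209.125] [301.125 219.125]
22 all [294.7 214.1] [288.375 209.125] [301.125 219.125]
22 or [294.6 212.4] [291.875 210.625] [297.125 214.125]
```

View pics/cmp.png

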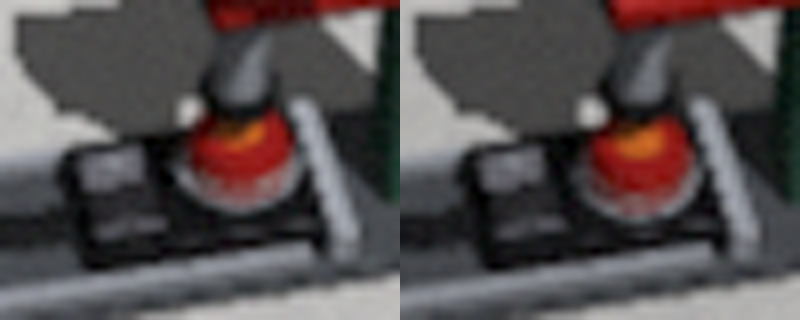

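The lens dropped about 1 px between the images. I need to know what 8 mm should give, so I compute the scale and take sub-pixel edge profiles.

Run:
```python
from h import *
d=eyes.get_image("side"); t=eyes.get_image("top")
o=np.array([.6086,.1383,0])
for D,n in((d,"side"),(t,"top")):
    for z in(.066,.058): print(n,z,proj(D,o+[0,0,z]).round(2))
A=cv2.imread("pics/side_7.png").astype(float);B=d["image"][:,:,::-1].astype(float)
# profiles: mean over columns; red-ness and brightness
for cols in((291,294),(293,297),(296,299)):
  print(cols)
  for nm,f in(("R-G",lambda I:I[:,:,2]-I[:,:,1]),("gray",lambda I:I.mean(2))):
    a=f(A)[203:228,cols[0]:cols[1]].mean(1);b=f(B)[203:228,cols[0]:cols[1]].mean(1)
    print(nm);print(a.round().astype(int));print(b.round().astype(int))
```

```text
side 0.066 [294.95 211.22]
side 0.058 [294.9  212.73]
top 0.066 [225.12 183.66]
top 0.058 [225.4  184.27]
(291, 294)
R-G
[ -1  -1  -1  -2  -1   0  16  37  42  84 118 114 100  95  62  44  31   8
  -2   3  -3   0   6   1  -1]
[ -1  -1  -1   0  -3  -3  13  34  40  78 102 109 112 101  93  73  44  29
  16  -2  -2   0  -2   0  -1]
gray
[ 50  50  55  57  39  19  14  30  41  63  76  64  61  55  76  84  95  96
  43  21  23  29  19  46 122]
[ 50  47  50  54  40  22  22  26  37  70  88  71  64  55  51  55  69  92
  96  60  22  25  14  42 111]
(293, 297)
R-G
[ -2  -4  -2  -3  -1  -2   3  31  57  89 113 123 118 114  90  64  44  22
  -2  -2   0  -1   6  -1  -3]
[ -2  -1  -3  -2  -2  -1   5  32  64  88  97  97 118 114 109  99  54  38
  28  -2   0   0   2  -3  -3]
gray
[ 90  97 103 105  84  32  20  42  64  88  86  69  68  63  74  86  99 107
  73  22  41  42  14  85 138]
[ 85  92  96 102  79  30  18  34  69 100 107  88  67  66  62  60  84  97
  96  81  36  42   8  81 129]
(296, 299)
R-G
[ -3  -3  -1  -3  -1   6  30  78 102 106 121 125 124 110  61  43  38   9
  -2  -3   1   0   2  -3  -4]
[ -2  -1  -3  -3  -1  -3  23  76 102 103 105 109 120 119 112  87  64  37
  13  -1   2   0  -2  -3  -3]
gray
[100 100  97  87  55  25  34  69  91  87  74  71  68  73 103 107 105 102
  44  18  37  37  29 116 148]
[ 97  93  92  83  55  22  28  54  83  94  88  77  67  67  61  73  83 106
 104  51  32  35  25 108 140]
```

```bash
python3 -c "
from rig import workorder
print(workorder.hand_in())"
```

```text
the job is handed in; nothing more can be done
None
```

I slid the lamp to the end stop, pressed the lens in with the lever, and eased the lever back up before letting go. The job was handed in at about 33 s. One check is only indirect: the pictures cannot resolve the last millimetre of lens travel.

- **Lamp:** The fingers pushed it to the stop, which held firm at 11 N. The final pictures show its front edge still against the stop.
- **Lens:**
  - I kept pulling until the grip force rose from about 13 N to 26 N, with the lever at about 0.82–0.83 rad. That implies a force on the lens well above the 25 N it needs to move.
  - The side view shows it dropped about 6.7 mm (1.25 px), where being home needs 6.5–8 mm. I judged it fully home mainly from the force rise and the lever angle.
- **Lever:** I held it all the way up at roughly 0.2 rad/s and released it only at its rest stop. The bar is back within 0.1 px of where it started in both views. On release the unloaded gripper shifted about 5 mm, but the bar did not move.
- **Other things:** The headlamp, carton, screwdriver and yellow look-alike look unmoved in the last pictures. I compared them by eye, not by measurement.
- **Measurement disagreement:** The two cameras together read about 6.5 mm too high, so I used the heights you gave. The stop was then felt within 2 mm of where I expected it.

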